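# Hang the blue-bottle carrier on the filling conveyor

### The job

Take the carrier that holds the two cobalt-blue bottles by its black handle and hang it on the conveyor rail at the yellow loading bay: with the back plate staying on your side of the rail, lift the white hook block over the front lip and lower it into the channel until it rests on the floor behind the lip, and only then let go. It should hang level and square to the rail, in line with the yellow mark; do not disturb the amber-bottle carrier or the beaker.

Things in the scene. Friction and masses are not known exactly. Their poses are not given: they have to be found in the camera images.
- blue_grip (a point): Centre of the black handle block (36 x 18 x 44) of the carrier with two cobalt-blue bottles, about 0.34 kg, balanced under it. C-shaped: 86 x 86 floor plate, underside 180 below this point; thin back plate at x -46 to -42; top arm ending in the white hook block, 24 (x) x 34, straight below the handle, its underside 52 below this point. x: away from the back plate; y: across the 18 mm; z: up
- bay: Yellow mark, 40 long, across the fixed conveyor rail (channel 460 long on end posts). Origin: middle of the channel floor, 175 above the table. x: across the rail, away from the robot; y: along it; z: up. Channel x -24 to 24; front lip 3 thick, 14 above the floor; back wall 26. Free space below. The carrier clears lip and rail with its hook block's underside 14 to 43 above the floor
- amber_grip (a point): Centre of the black handle of the other carrier: same shape, size and axes, but with two amber-brown bottles. Leave it alone. (On both carriers the arm's flat top is 22 and the bottle tops 100 below the handle's centre; both start upright on the table, up to 0.3 rad from facing away from the robot)
- beaker: Clear glass beaker, 68 in diameter, 90 high, standing beside the carriers; origin at the centre of its underside. Leave it alone
Mind the look-alikes: they are no part of the job. What is shaped like the part that bears blue_grip but red is not meant.

How it is judged:
By the outcome, as a careful person would: the job done as asked, in the order asked, and still so for the second after the job is handed in, with the robot touching nothing.
It also fails if it takes over 38 s, if anything falls off the work surface, if the arm or the gripper's body presses on something with over 40 N, if the wrist force passes 120 N, or if a joint passes its speed limit or range.

### The arm

A 6-joint arm with a two-finger parallel gripper is mounted at the origin on the work surface. World frame = base frame: x ahead of the robot, y to its left, z up, the work surface at z = 0. Lengths are in m, angles in rad, forces in N, time in s.
With the tool pointing down it reaches from about 0.35 to 0.775 m from the base axis. Payload 5.5 kg.
Tool frame: the origin (TCP) lies at the very end of the fingers, on their centre line; the grasp point (between the pads) lies env.hold_point_z behind it (env.hold_point_z is the distance from the TCP to the grasp point, in m); z points along the fingers, y is the line along which they close (so a half turn about z gives the same grasp; the last joint's range is limited). The gripper opens to 85 mm and grips with 20 to 120 N. Pads are 22 mm wide; open, the fingers measure 114 mm over their backs; the gripper's body (76 mm by 85 mm) begins 54 mm behind the grasp point. The pads swing forward as they close: fully open they stand 13 mm farther back than shut.
Start: joints at [1.119, 0.313, 0.046, 1.304, 0, 1.431], TCP at [0.176, 0.547, 0.203] pointing down, gripper open.
Joint ranges: [-2.76, 2.76], [-0.86, 1.69], [-1.03, 1.26], [-2.2, 2.34], [-1.47, 1.5], [-3.14, 3.14]. Speed limits (rad/s): [2.57, 2.57, 3.14, 3.14, 3.14, 3.14].

### API

Orientations are given as a unit quaternion [w, x, y, z].
In Python, from workcell import env gives the robot as it stands.
- The arm moves only by the tool carry_out, never from a script. Its argument "steps" is a list of rows, each a list of 3 entries, a list of its own where there are three numbers: the turn, a rotation vector about the tool's x, y, z in degrees, then the shift along the tool's x, y, z in cm, then the closure in counts, from 0 (fully open) to 255 (shut). A call has exactly 8 rows; each row is the pose to reach, as a shift and turn from the pose commanded when the call began, along the tool's axes at that moment; what a row does not reach only later rows make up. A row lasts 1/8 s, in which the tool goes at most 62.5 mm and 10.7 degrees, less where a joint would pass 70% of its speed; a pose out of reach is approached as far as the arm can. A call with a gripper value outside its range is refused whole. The fingers move at their own pace and stop on an object; "force" is the grip in N (left out, the last holds). Time passes only in rows, so rows that repeat a pose let the fingers close, or fill a call up. It gives the time, the measured TCP pose, the force, the opening and the grip force at its end, in the units of the state.
- env.get_state(): the state, without advancing time (a new reading comes with each control period).
- env.read_camera(name): name is "side" or "top" or "wrist"; returns (picture, depth): 384x512x3 uint8, red, green, blue; 384x512 float32, m along the optical axis (not along the pixel's ray), 0 where there is no reading.
- env.get_calibration(name): a dict with "fx", "fy", "cx", "cy" (pixels), "origin" and "orientation" of the camera in the world. Camera axes: x right, y up, looking along -z (the intrinsics and any distortion apply to the point x, -y, -z); pixel columns grow to the right and rows downward; lengths in m; the calibration is good to about 2 mm. The wrist camera is an equidistant fisheye: a pixel r from the principal point sees the ray r / f radians off the axis. A picture is of the moment at which its call begins: read the wrist's pose just before it. get_calibration takes no time and is no camera call; for the wrist camera it gives the pose at the moment of the call.
- env.hand_in(): hands the job in; it is judged then, once.
The state is a dict: "clock": time; "joint_pos": joint angles; "qvel": joint speeds; "tau": joint torques, N m; "tcp_pos": TCP position; "orientation": TCP orientation; "wrist_force": force on the tool from outside, world axes, zero at the start; "ft_torque": the same for the moment, N m; "finger_gap": finger opening in m; "grip_force": force on a finger pad.
Only numpy, scipy, OpenCV 4.12 (cv2) and the standard library are available. Lean on these libraries where they do the work, as an engineer would, in place of code of your own. Each camera call takes 0.05 s, during which the arm holds its last target. There are 200 camera calls.

## Working session

There is one attempt and no reset: what is moved stays moved. The work goes in short steps, Python scripts to look and compute and a tool call to move; the robot and the scene stay as the last step left them, time stands still between calls to the robot, and variables do not carry over. Pictures are saved under pics/ and viewed, at most 10 in all, crops included, and the job is handed in when it is done.

Besides the shell and the picture viewer there is one more tool, called after "Request:" as a command line: name --argument value ..., lists and objects as JSON in quotes. carry_out: Moves the arm, as the interface text tells. Its arguments: {"type":"object","properties":{"steps":{"type":"array","items":{"type":"array"}},"force":{"type":"number"}},"required":["steps"]}

```bash
mkdir -p pics; cat > h.py <<'E'
import numpy as np,cv2
from scipy.spatial.transform import Rotation as R
from workcell import env
def Rq(q): return R.from_quat([q[1],q[2],q[3],q[0]])
def pts(name,depth,cal):
    v,u=np.mgrid[:384,:512].astype(float)
    p=np.stack([(u-cal['cx'])/cal['fx']*depth,-(v-cal['cy'])/cal['fy']*depth,-depth],-1)
    return p@Rq(cal['orientation']).as_matrix().T+np.array(cal['origin'])
E
python3 - <<'E'
from h import *
print(env.hold_point_z,env.get_state())
ims=[]
for n in("top","side"):
    im,d=env.read_camera(n);c=env.get_calibration(n);print(n,c)
    np.savez(n+"0.npz",im=im,d=d);cv2.imwrite(f"pics/{n}0.png",im[...,::-1])
E
```

```text
0.0187 {'clock': 0.0, 'joint_pos': array([1.11939592e+00, 3.14020460e-01, 4.49646913e-02, 1.30358076e+00,
       1.57822338e-05, 1.43120926e+00]), 'qvel': array([ 4.72950777e-04, -9.90339728e-04, -7.10037925e-04,  9.52058145e-05,
       -1.20088185e-03,  1.41439658e-04]), 'tau': array([ 7.99222516e-05, -4.80630577e+01,  2.98533279e+01,  1.92186580e-02,
        3.46472495e-05,  3.96223982e-06]), 'tcp_pos': array([0.17615132, 0.5467639 , 0.20179165]), 'orientation': array([-2.75493473e-04,  1.55275776e-01,  9.87870734e-01, -8.77923504e-04]), 'wrist_force': array([-0.05785174,  0.26545375,  0.1040374 ]), 'ft_torque': array([ 0.05844119,  0.04154794, -0.07432395]), 'grip_force': 0.0, 'finger_gap': 0.08542794025542862}
top {'fx': 494.60076212332143, 'fy': 494.60076212332143, 'cx': 249.09188313134527, 'cy': 191.3299796631075, 'origin': array([ 0.29644328, -0.11501753,  1.43612967]), 'orientation': array([ 0.71410337,  0.0517105 , -0.04734337, -0.69652064])}
side {'fx': 366.53545531997526, 'fy': 366.53545531997526, 'cx': 259.58994649282766, 'cy': 197.5385450621252, 'origin': array([ 1.09504963, -0.39003807,  0.68939329]), 'orientation': array([0.76629688, 0.34518888, 0.21475081, 0.49750962])}
```

View pics/top0.png

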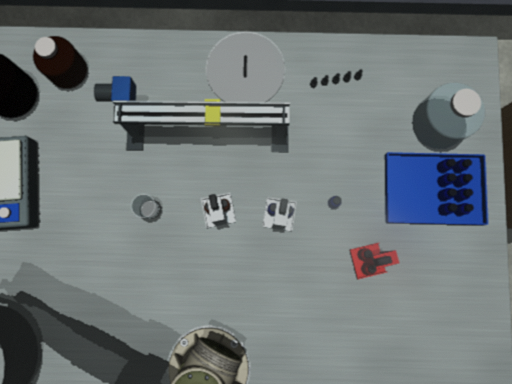

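View pics/side0.png

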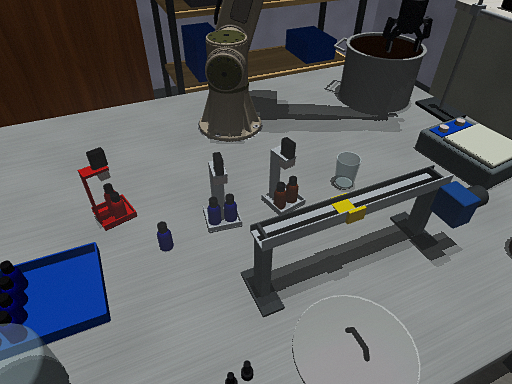

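The top view shows the rail at rows 100-125 with the yellow mark at (213,112). There are three carrier-shaped candidates:
- Top (217,208), side (285,175): amber bottles.
- Top (280,212), side (220,195): blue bottles, so this one fits the description.
- Top (375,260), side (105,190): red, a look-alike.

I'll confirm this in a crop and measure.

```bash
python3 - <<'E'
from h import *
T=np.load("top0.npz");S=np.load("side0.npz")
a=cv2.resize(T['im'][180:240,185:310],None,fx=4,fy=4,interpolation=2)
b=cv2.resize(S['im'][130:240,185:310],None,fx=4,fy=4,interpolation=2)[:, :]
b=cv2.resize(S['im'][135:235,190:315],None,fx=3.4,fy=3.4,interpolation=2)
a=cv2.resize(a,(425,204));cv2.imwrite("pics/crop.png",np.vstack([a,b[:,:425]])[...,::-1])
for n,D in(("top",T),("side",S)):
    P=pts(n,D['d'],env.get_calibration(n));im=D['im'].astype(int);z=P[...,2]
    hsv=cv2.cvtColor(D['im'],cv2.COLOR_RGB2HSV)
    y=(hsv[...,0]>20)&(hsv[...,0]<35)&(hsv[...,1]>120)&(hsv[...,2]>90)&(z>.1)&(z<.25)
    print(n,"yellow",y.sum(),P[y].mean(0),P[y].min(0),P[y].max(0))
    roi={'top':((185,235,195,310)),'side':((130,235,195,315))}[n]
    m=np.zeros(z.shape,bool);m[roi[0]:roi[1],roi[2]:roi[3]]=1
    for lo,hi,nm in((.19,.215,'handle'),(.145,.17,'arm'),(-.01,.02,'low')):
        k=(m&(z>lo)&(z<hi)).astype(np.uint8)
        if nm=='low': k=k&(im.min(-1)>150)
        nc,l,st,_=cv2.connectedComponentsWithStats(k)
        for i in range(1,nc):
            if st[i,4]<15: continue
            q=P[l==i];r=cv2.minAreaRect((q[:,:2]*1000).astype(np.float32))
            print(nm,st[i],q.mean(0).round(4),np.round(r[0],1),np.round(r[1],1),round(r[2],1))
    if n=="top":
        k=(z>.15)&(z<.22)&(P[...,0]>.44)&(P[...,0]<.62)&(P[...,1]>-.3)&(P[...,1]<.33)
        for lo,hi in((.17,.18),(.183,.193),(.196,.206)):
            q=P[k&(z>lo)&(z<hi)]
            if len(q)>20:
                r=cv2.minAreaRect((q[:,:2]*1000).astype(np.float32));print('rail',lo,len(q),np.round(r[0],1),np.round(r[1],1),r[2],np.polyfit(q[:,1],q[:,0],1))
E
```

```text
top yellow 257 [ 0.6819529  -0.00290429  0.17788851] [ 0.64638356 -0.02326795  0.16786414] [0.71147279 0.016607   0.2078128 ]
handle [209 194   9  15 103] [ 0.4436 -0.0156  0.2012] [443.7 -15.4] [35.3 17.6] 13.0
handle [280 199   8  15 102] [ 0.4362 -0.1926  0.2015] [ 436.3 -192.7] [18.  35.1] 89.7
arm [208 197  17  25 221] [ 0.4221 -0.0211  0.1575] [428.3 -18.9] [60.1 34.1] 12.7
arm [274 202  16  24 220] [ 0.4145 -0.1892  0.1577] [ 421.  -190.7] [33.8 60.2] 82.2
low [220 192  12  11  45] [ 0.4795 -0.0397  0.005 ] [475.4 -40.2] [30.4 30.4] 33.7
low [201 197   7   7  26] [0.4679 0.0291 0.0051] [469.8  30.2] [18.  19.6] 33.1
low [265 199  13  10  42] [ 0.4694 -0.1651  0.0043] [ 463.  -168.2] [32.6 27. ] 82.9
low [290 203   6   6  20] [ 0.4621 -0.2313  0.0054] [ 462.3 -233.4] [20.7 10.7] 46.6
low [227 204   9  19  97] [ 0.4268 -0.0526  0.0048] [432.6 -50.4] [52.8 21.1] 12.6
low [203 211  11  16  84] [0.4125 0.0137 0.0041] [416.2  13.8] [49.1 23.5] 12.1
low [263 211  12  17 128] [ 0.4159 -0.16    0.0046] [ 418.1 -161.8] [32.1 45.5] 83.3
low [286 213   9  18  75] [ 0.4071 -0.2236  0.0052]
[... 223 characters left out ...]
 0.01957222 0.2026651 ]
handle [281 137  15  13 118] [ 0.4506 -0.0148  0.1989] [446.9 -14. ] [38.3 20.8] 18.0
handle [213 152  10  14 107] [ 0.4447 -0.1921  0.2001] [ 439.9 -190.9] [17.5 38.2] 80.1
handle [278 222  37  13 148] [ 0.7069 -0.1276  0.1965] [ 706.3 -131.9] [ 5.5 75.2] 1.0
arm [271 145  25  20 216] [ 0.4394 -0.0226  0.1575] [432.5 -17.6] [65.8 32.9] 12.0
arm [208 161  19  19 171] [ 0.4376 -0.1952  0.1574] [ 426.3 -188.8] [34.1 66.2] 83.0
low [263 195  10   8  22] [ 0.4239 -0.0488  0.0083] [428.9 -48.6] [39.5 19.3] 13.0
low [290 199  11   8  22] [0.467  0.0132 0.0076] [471.7   8.4] [18.8 50.3] 22.2
low [204 209   4  12  24] [ 0.4148 -0.2259  0.0104] [ 418.1 -226.6] [ 5.9 56.4] 79.4
```

View pics/crop.png

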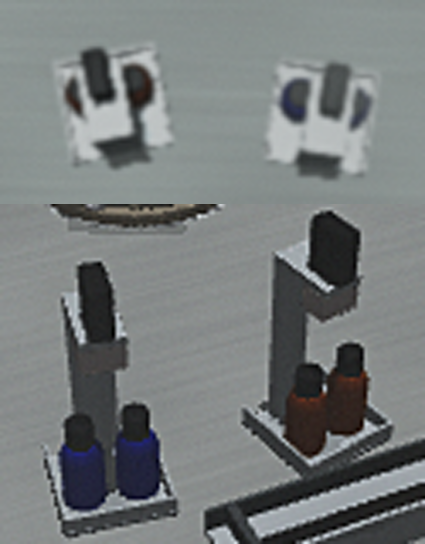

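The crop confirms the blue-bottle carrier: white, at top (280,212) and side (218,195). Its grip is at about (0.437,-0.192,0.18) with yaw about -7.5°. Next I'll measure the rail and work out the first move.

```bash
cat >> h.py <<'E'
def rel(p,yaw,start=None,q=None):
    """shift (cm) and turn (deg) in tool axes for TCP p, tool down, tool-y at yaw+90deg (yaw of carrier x, deg)"""
    s=env.get_state();A=Rq(s['orientation'] if q is None else q);p0=s['tcp_pos'] if start is None else start
    y=np.radians(yaw);X=np.array([-np.cos(y),-np.sin(y),0]);Y=np.array([-np.sin(y),np.cos(y),0])
    B=R.from_matrix(np.c_[X,Y,[0,0,-1]])
    print('shift',(A.inv().apply(np.array(p)-p0)*100).round(2),'turn',np.degrees((A.inv()*B).as_rotvec()).round(2))
E
python3 - <<'E'
from h import *
for n in("top","side"):
    D=np.load(n+"0.npz");P=pts(n,D['d'],env.get_calibration(n));z=P[...,2]
    k=(P[...,0]>.6)&(P[...,0]<.76)&(P[...,1]>-.25)&(P[...,1]<.28)&(z>.165)&(z<.22)
    print(n,np.histogram(z[k],bins=np.arange(.165,.221,.003)))
    for lo,hi in((.170,.179),(.184,.193),(.195,.206)):
        q=P[k&(z>lo)&(z<hi)]
        if len(q)<30: continue
        r=cv2.minAreaRect((q[:,:2]*1000).astype(np.float32));l=cv2.fitLine(q[:,:2].astype(np.float32),cv2.DIST_HUBER,0,.01,.01).ravel()
        print(lo,len(q),np.round(r[0],1),np.round(r[1],1),round(r[2],2),'dir(deg from y)',np.degrees(np.arctan2(-l[0]*np.sign(l[1]),abs(l[1]))).round(2),'x at y=0',l[2]-l[0]/l[1]*l[3])
    hsv=cv2.cvtColor(D['im'],cv2.COLOR_RGB2HSV)
    y=(hsv[...,0]>20)&(hsv[...,0]<35)&(hsv[...,1]>120)&(hsv[...,2]>90)&(z>.16)&(z<.21)
    q=P[y];r=cv2.minAreaRect((q[:,:2]*1000).astype(np.float32));print('yellow',r)
rel([.42,.2,.32],60); 
E
```

```text
top (array([  45,  261,  993, 1252,  544,  288,  322,  297,  177,   90,  145,
        126,   40,    2,    1,    0,    0,    0]), array([0.165, 0.168, 0.171, 0.174, 0.177, 0.18 , 0.183, 0.186, 0.189,
       0.192, 0.195, 0.198, 0.201, 0.204, 0.207, 0.21 , 0.213, 0.216,
       0.219]))
0.17 2833 [700.9  37.3] [485.9 113. ] 89.42 dir(deg from y) -0.03 x at y=0 0.6788395
0.184 738 [694.2  30.1] [471.9 113.4] 87.61 dir(deg from y) -5.79 x at y=0 0.6810829
0.195 313 [681.8  26.7] [457.   61.6] 88.09 dir(deg from y) 0.71 x at y=0 0.7018697
yellow ((678.9570922851562, -3.321125030517578), (64.96205139160156, 39.87199783325195), 0.43460994958877563)
side (array([  27,   67,  274, 2069,  561,  440,  633,  563,  438,  194,  203,
        351,   33,    0,    0,    0,    0,    0]), array([0.165, 0.168, 0.171, 0.174, 0.177, 0.18 , 0.183, 0.186, 0.189,
       0.192, 0.195, 0.198, 0.201, 0.204, 0.207, 0.21 , 0.213, 0.216,
       0.219]))
0.17 2814 [706.7  23.4] [109.4 452.4] 0.55 dir(deg from y) 2.03 x at y=0 0.6722698
0.184 1571 [704.2  32.2] [111.5 470.1] 0.06 dir(deg from y) -6.78 x at y=0 0.6854871
0.195 587 [707.5  28. ] [ 12.  461.6] 0.73 dir(deg from y) 0.75 x at y=0 0.7053462
yellow ((681.1895751953125, -6.01593017578125), (51.126346588134766, 65.84318542480469), 89.34044647216797)
shift [-33.84 -25.55 -11.78] turn [-7.000e-02 -8.000e-02 -7.787e+01]
```

Request:
carry_out --steps '[[[0,0,0],[0,0,-6],0],[[0,0,0],[0,0,-12],0],[[0,0,-10.5],[-33.8,-25.5,-12],0],[[0,0,-10.5],[-33.8,-25.5,-12],0],[[0,0,-10.5],[-33.8,-25.5,-12],0],[[0,0,-10.5],[-33.8,-25.5,-12],0],[[0,0,-10.5],[-33.8,-25.5,-12],0],[[0,0,-10.5],[-33.8,-25.5,-12],0]]' --force 60

```text
clock: 1.1
tcp_pos: [0.3915, 0.2405, 0.3225]
orientation: [-0.0, 0.064, 0.998, 0.0]
wrist_force: [0.4, 0.3, 0.3]
finger_gap: 0.0854
grip_force: 0.0
```

```bash
python3 - <<'E'
from h import *
s=env.get_state();print(s['clock'],s['tcp_pos'],s['joint_pos'],s['orientation'])
rel([.437,-.192,.32],-7.5)
for n in("top","side"):
    D=np.load(n+"0.npz");P=pts(n,D['d'],env.get_calibration(n));z=P[...,2]
    for nm,x0,x1,lo,hi in(('back',.69,.725,.196,.206),('lip',.63,.68,.184,.194)):
        q=P[(P[...,0]>x0)&(P[...,0]<x1)&(P[...,1]>-.18)&(P[...,1]<.22)&(z>lo)&(z<hi)]
        # drop yellow region, robust fit
        c=np.polyfit(q[:,1],q[:,0],1)
        for _ in range(5):
            e=q[:,0]-np.polyval(c,q[:,1]);g=abs(e)<max(.003,1.5*np.median(abs(e)));c=np.polyfit(q[g,1],q[g,0],1)
        print(n,nm,len(q),g.sum(),'yaw',np.degrees(-c[0]).round(2),'x(0)',c[1].round(4),'sd',e.std().round(4))
E
```

```text
1.1 [0.39146928 0.24048901 0.32248485] [3.75771571e-01 7.97420352e-02 4.59486398e-02 1.53707889e+00
 1.31893497e-04 5.04103237e-01] [-6.24472539e-05  6.41218130e-02  9.97942076e-01  4.34930128e-05]
shift [-10.05 -42.31   0.24] turn [ 0.   -0.01  0.15]
top back 237 201 yaw 0.73 x(0) 0.7018 sd 0.0027
top lip 246 231 yaw 0.67 x(0) 0.6507 sd 0.0016
side back 462 391 yaw 0.75 x(0) 0.7051 sd 0.0026
side lip 484 467 yaw 0.74 x(0) 0.6542 sd 0.0014
```

Request:
carry_out --steps '[[[0,0,0],[-10,-42.3,2],0],[[0,0,0],[-10,-42.3,2],0],[[0,0,0],[-10,-42.3,2],0],[[0,0,0],[-10,-42.3,2],0],[[0,0,0],[-10,-42.3,2],0],[[0,0,0],[-10,-42.3,2],0],[[0,0,0],[-10,-42.3,2],0],[[0,0,0],[-10,-42.3,2],0]]'

```text
clock: 2.1
tcp_pos: [0.4355, -0.1937, 0.3011]
orientation: [-0.001, 0.067, 0.998, 0.0]
wrist_force: [0.5, 1.7, -0.2]
finger_gap: 0.0854
grip_force: 0.0
```

```bash
python3 - <<'E'
from h import *
s=env.get_state();print(s['clock'],s['tcp_pos'],s['joint_pos'],s['qvel'].round(3))
c=env.get_calibration("wrist");im,d=env.read_camera("wrist");print(c)
np.savez("w0.npz",im=im,d=d,s=np.array([s['tcp_pos']]));cv2.imwrite("pics/w0.png",im[...,::-1])
rel([.437,-.192,.1625],-7.5)
E
```

```text
2.1 [ 0.43548958 -0.19366711  0.30114907] [-5.86825203e-01  1.12299509e-01  3.06445461e-02  1.49106966e+00
 -3.88662810e-04 -4.52117177e-01] [ 0.069 -0.04  -0.024  0.038  0.025  0.033]
{'fx': 297.3186396354542, 'fy': 297.3186396354542, 'cx': 258.8074565333652, 'cy': 192.01257232961774, 'origin': array([ 0.36395104, -0.18417334,  0.47375207]), 'orientation': array([ 0.74550704, -0.10656136, -0.09294559,  0.65132561])}
shift [-0.21 -0.05 13.91] turn [ 0.08 -0.12 -0.09]
```

View pics/w0.png

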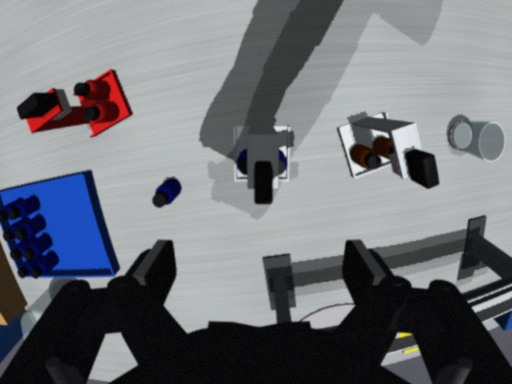

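The wrist view shows the blue handle at (263,180), centred between the fingers at about columns 165 and 350. I'll descend to it.

Request:
carry_out --steps '[[[0,0,0],[-0.2,0,4],0],[[0,0,0],[-0.2,0,8],0],[[0,0,0],[-0.2,0,11],0],[[0,0,0],[-0.2,0,13.6],0],[[0,0,0],[-0.2,0,13.6],0],[[0,0,0],[-0.2,0,13.6],255],[[0,0,0],[-0.2,0,13.6],255],[[0,0,0],[-0.2,0,13.6],255]]' --force 60

```text
clock: 3.15
tcp_pos: [0.4384, -0.1905, 0.1677]
orientation: [0.001, 0.064, 0.998, -0.0]
wrist_force: [-0.3, -0.7, 0.3]
finger_gap: 0.0323
grip_force: 0.0
```

Request:
carry_out --steps '[[[0,0,0],[0,0,0],255],[[0,0,0],[0,0,0],255],[[0,0,0],[0,0,0],255],[[0,0,0],[0,0,0],255],[[0,0,0],[0,0,0],255],[[0,0,0],[0,0,0],255],[[0,0,0],[0,0,0],255],[[0,0,0],[0,0,0],255]]'

```text
clock: 4.15
tcp_pos: [0.4381, -0.1903, 0.1675]
orientation: [0.001, 0.064, 0.998, -0.0]
wrist_force: [-0.6, 1.2, 6.3]
finger_gap: 0.0155
grip_force: 59.0
```

Request:
carry_out --steps '[[[0,0,0],[0,0,-0.5],255],[[0,0,0],[0,0,-1.5],255],[[0,0,0],[0,0,-2.8],255],[[0,0,0],[0,0,-4.2],255],[[0,0,0],[0,0,-5.6],255],[[0,0,0],[0,0,-6.8],255],[[0,0,0],[0,0,-7.5],255],[[0,0,0],[0,0,-7.5],255]]'

```text
clock: 5.15
tcp_pos: [0.4381, -0.1905, 0.2422]
orientation: [0.0, 0.064, 0.998, -0.0]
wrist_force: [-0.2, -0.3, -3.6]
finger_gap: 0.0157
grip_force: 58.8
```

```bash
python3 - <<'E'
from h import *
s=env.get_state();print(s['clock'],s['tcp_pos'],s['wrist_force'],s['ft_torque'],s['finger_gap'])
ims=[]
for n in("top","side"):
    im,d=env.read_camera(n);np.savez(n+"1.npz",im=im,d=d);ims.append(im[120:330,150:350] if n=="side" else im[140:350,170:370])
cv2.imwrite("pics/lift.png",cv2.resize(np.hstack(ims),None,fx=2,fy=2)[...,::-1])
rel([s['tcp_pos'][0]+.123,s['tcp_pos'][1]+.0,.2425],-7.5+8.2)
E
```

```text
5.15 [ 0.43805166 -0.19046579  0.24221287] [-0.217135   -0.26135661 -3.60112293] [-0.03063489 -0.02923779 -0.04322663] 0.015724977699716758
shift [-12.25   1.55  -0.13] turn [ 0.02 -0.03 -8.06]
```

View pics/lift.png

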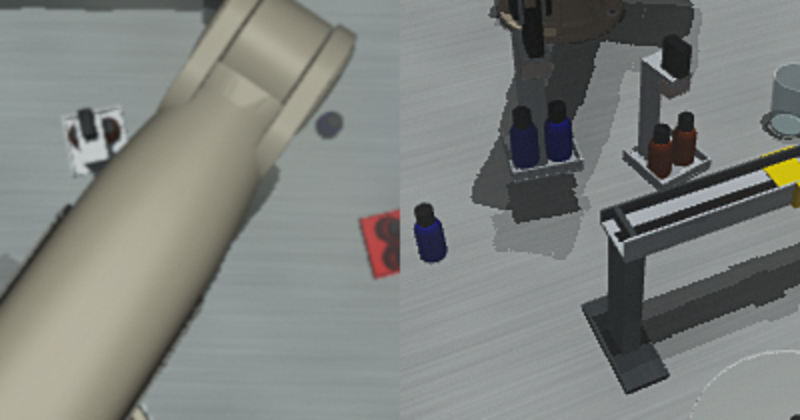

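Request:
carry_out --steps '[[[0,0,-1],[-1.2,0.1,0],255],[[0,0,-2],[-3,0.4,0],255],[[0,0,-3.5],[-5.2,0.7,0],255],[[0,0,-5],[-7.4,1,0],255],[[0,0,-6.5],[-9.4,1.2,0],255],[[0,0,-7.5],[-11.2,1.4,0],255],[[0,0,-8.1],[-12.2,1.5,0],255],[[0,0,-8.1],[-12.2,1.5,0],255]]'

```text
clock: 6.25
tcp_pos: [0.5613, -0.1909, 0.2409]
orientation: [-0.0, -0.007, 1.0, 0.0]
wrist_force: [0.2, 0.3, -3.6]
finger_gap: 0.0159
grip_force: 58.8
```

Request:
carry_out --steps '[[[0,0,0],[0,1.2,0],255],[[0,0,0],[0,3.6,0],255],[[0,0,0],[0,6.8,0],255],[[0,0,0],[0,10,0],255],[[0,0,0],[0,13.2,0],255],[[0,0,0],[0,16.2,0],255],[[0,0,0],[0,18.2,0],255],[[0,0,0],[0,18.8,0],255]]'

```text
clock: 7.25
tcp_pos: [0.5578, -0.0013, 0.2421]
orientation: [0.0, -0.008, 1.0, -0.0]
wrist_force: [0.0, -1.3, -3.1]
finger_gap: 0.0157
grip_force: 58.9
```

```bash
python3 - <<'E'
from h import *
s=env.get_state();print(s['clock'],s['tcp_pos'],s['wrist_force'],s['ft_torque'],s['finger_gap'])
rel([.4381+.240,-.1905+.189,.2425],.73)
im,d=env.read_camera("side");np.savez("side2.npz",im=im,d=d)
P=pts("side",d,env.get_calibration("side"));z=P[...,2];im=im.astype(int)
w=(im.min(-1)>60)&(np.ptp(im,axis=-1)<25)&(P[...,0]>.5)&(P[...,0]<.64)&(abs(P[...,1])<.08)&(z>.06)&(z<.12)
q=P[w];print(w.sum(),q.min(0),q.max(0),cv2.minAreaRect((q[:,:2]*1000).astype(np.float32)))
hsv=cv2.cvtColor(im.astype(np.uint8),cv2.COLOR_RGB2HSV)
cv2.imwrite("pics/side2.png",cv2.resize(im[60:280,180:420].astype(np.uint8),None,fx=2.5,fy=2.5)[...,::-1])
E
```

```text
7.25 [ 0.55780753 -0.0013264   0.24211162] [ 0.04880183 -1.25796517 -3.11676733] [-0.22420108 -0.01316514 -0.00363428] 0.01574652767048876
shift [-12.03  -0.2   -0.03] turn [-0.    0.03  0.13]
52 [ 0.51073367 -0.04379182  0.07738712] [0.5670656  0.0406576  0.11899883] ((538.0795288085938, -1.9439811706542969), (84.10977935791016, 56.334102630615234), 88.83467864990234)
```

View pics/side2.png

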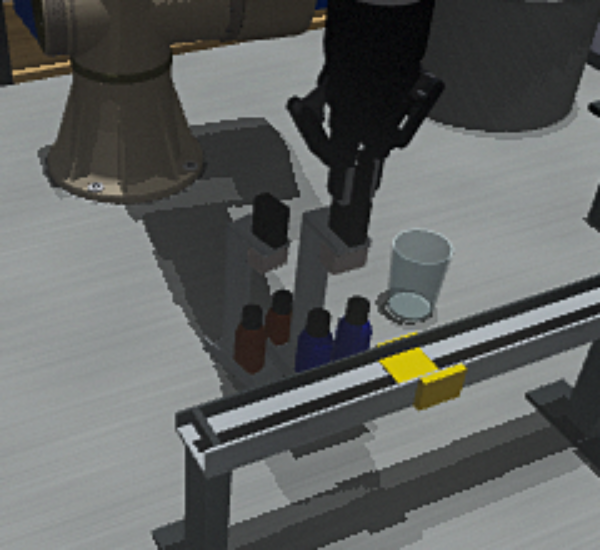

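The carrier is level in front of the bay, clear of the amber carrier and the beaker. I'll move it over the lip.

Request:
carry_out --steps '[[[0,0,0],[-0.8,0,0],255],[[0,0,0],[-2.4,0,0],255],[[0,0,0],[-4.4,-0.1,0],255],[[0,0,0],[-6.5,-0.1,0],255],[[0,0,0],[-8.6,-0.1,0],255],[[0,0,0],[-10.5,-0.2,0],255],[[0,0,0],[-11.7,-0.2,0],255],[[0,0,0],[-12,-0.2,0],255]]'

```text
clock: 8.3
tcp_pos: [0.6794, -0.0049, 0.2406]
orientation: [-0.0, -0.006, 1.0, -0.0]
wrist_force: [-0.6, 0.7, -4.1]
finger_gap: 0.0156
grip_force: 58.9
```

```bash
python3 - <<'E'
from h import *
s=env.get_state();print(s['clock'],s['tcp_pos'],s['wrist_force'],s['ft_torque'],s['finger_gap'])
im,d=env.read_camera("side");np.savez("side3.npz",im=im,d=d)
P=pts("side",d,env.get_calibration("side"));z=P[...,2];im=im.astype(int)
# hook front face above the back wall
k=(z>.205)&(z<.225)&(P[...,0]>.64)&(P[...,0]<.74)&(abs(P[...,1])<.06);q=P[k];print('hook',k.sum(),q.min(0),q.max(0),np.median(q,0),im[k].mean(0))
rel([s['tcp_pos'][0],s['tcp_pos'][1],.2145],.73)
cv2.imwrite("pics/side3.png",cv2.resize(im[60:280,200:440].astype(np.uint8),None,fx=2.5,fy=2.5)[...,::-1])
E
```

```text
8.3 [ 0.67938812 -0.0049332   0.24055176] [-0.56799332  0.68400381 -4.12144577] [0.0013192  0.07881242 0.00127413] 0.015638978368322055
hook 160 [ 0.64292629 -0.02304956  0.20509332] [0.69401068 0.01115486 0.22494683] [ 0.69131313 -0.0188137   0.21489552] [63.99375 61.99375 61.50625]
shift [-0.03 -0.02  2.62] turn [-0.   -0.04 -0.08]
```

View pics/side3.png

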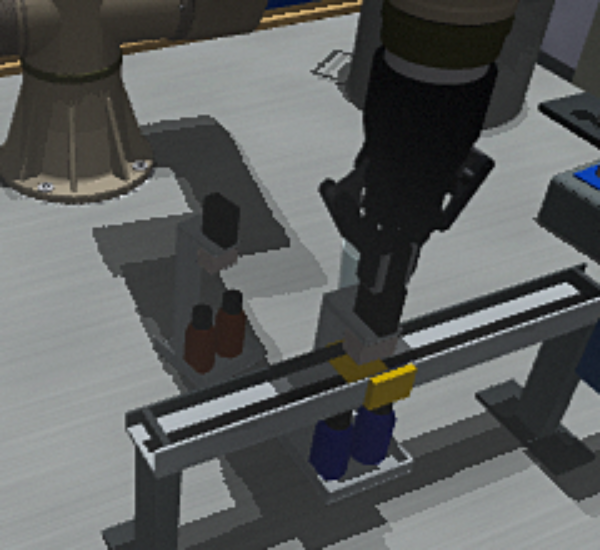

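```bash
python3 - <<'E'
from h import *
for f in("side0","side3"):
    D=np.load(f+".npz");P=pts("side",D['d'],env.get_calibration("side"));hsv=cv2.cvtColor(D['im'],cv2.COLOR_RGB2HSV)
    y=((hsv[...,0]>20)&(hsv[...,0]<35)&(hsv[...,1]>120)&(hsv[...,2]>60)).astype(np.uint8)
    for nm,m in(('plaque',(P[...,0]>.7)),('floor',(P[...,0]<.695)&(P[...,2]>.17)&(P[...,2]<.18))):
        q=P[(cv2.erode(y,np.ones((2,2)))>0)&m&(P[...,2]>.16)&(P[...,2]<.21)];print(f,nm,len(q),np.percentile(q[:,1],[1,50,99]),q.mean(0))
E
```

```text
side0 plaque 193 [-0.02136178 -0.00226878  0.0191064 ] [ 0.71237557 -0.00170815  0.18842232]
side0 floor 165 [-0.01979286 -0.00151929  0.01641106] [ 0.67115482 -0.00173205  0.17637807]
side3 plaque 195 [-0.02054792 -0.00183116  0.01844235] [ 0.71234098 -0.00158721  0.18813477]
side3 floor 99 [-0.01970396 -0.00762864  0.01599504] [ 0.67407597 -0.00578382  0.17633354]
```

The hook is over the channel but 4 mm to the -y side of the mark (-6.0 against -1.5 mm). I'll shift it +0.4 cm along tool y and lower it.

Request:
carry_out --steps '[[[0,0,0],[0,0.2,0],255],[[0,0,0],[0,0.4,0],255],[[0,0,0],[0,0.4,0.4],255],[[0,0,0],[0,0.4,0.9],255],[[0,0,0],[0,0.4,1.4],255],[[0,0,0],[0,0.4,1.8],255],[[0,0,0],[0,0.4,2.2],255],[[0,0,0],[0,0.4,2.3],255]]'

```text
clock: 9.35
tcp_pos: [0.678, 0.0005, 0.2182]
orientation: [-0.0, -0.006, 1.0, 0.0]
wrist_force: [-0.8, -0.3, -3.4]
finger_gap: 0.0157
grip_force: 58.8
```

Request:
carry_out --steps '[[[0,0,0],[0,0,0],255],[[0,0,0],[0,0,0.05],255],[[0,0,0],[0,0,0.1],255],[[0,0,0],[0,0,0.15],255],[[0,0,0],[0,0,0.2],255],[[0,0,0],[0,0,0.2],255],[[0,0,0],[0,0,0.2],255],[[0,0,0],[0,0,0.2],255]]'

```text
clock: 10.35
tcp_pos: [0.6782, 0.0005, 0.2167]
orientation: [0.0, -0.006, 1.0, 0.0]
wrist_force: [-0.3, 0.1, -4.0]
finger_gap: 0.0157
grip_force: 58.9
```

Request:
carry_out --steps '[[[0,0,0],[0,-0.1,0],255],[[0,0,0],[0,-0.1,0.05],255],[[0,0,0],[0,-0.1,0.1],255],[[0,0,0],[0,-0.1,0.15],255],[[0,0,0],[0,-0.1,0.2],255],[[0,0,0],[0,-0.1,0.2],255],[[0,0,0],[0,-0.1,0.2],255],[[0,0,0],[0,-0.1,0.2],255]]'

```text
clock: 11.35
tcp_pos: [0.6782, -0.0005, 0.2147]
orientation: [0.0, -0.006, 1.0, 0.0]
wrist_force: [0.4, -0.4, -3.3]
finger_gap: 0.0155
grip_force: 58.9
```

Request:
carry_out --steps '[[[0,0,0],[0,0,0.05],255],[[0,0,0],[0,0,0.05],255],[[0,0,0],[0,0,0.1],255],[[0,0,0],[0,0,0.1],255],[[0,0,0],[0,0,0.15],255],[[0,0,0],[0,0,0.15],255],[[0,0,0],[0,0,0.15],255],[[0,0,0],[0,0,0.15],255]]'

```text
clock: 12.35
tcp_pos: [0.6785, -0.0005, 0.2145]
orientation: [0.001, -0.006, 1.0, -0.0]
wrist_force: [-1.4, 1.0, 5.8]
finger_gap: 0.0159
grip_force: 59.9
```

Contact: the wrist force rose to +5.8 N, so the hook is on the floor. I'll ease off the downward pressure and release.

Request:
carry_out --steps '[[[0,0,0],[0,0,-0.05],255],[[0,0,0],[0,0,-0.1],255],[[0,0,0],[0,0,-0.1],255],[[0,0,0],[0,0,-0.1],150],[[0,0,0],[0,0,-0.1],100],[[0,0,0],[0,0,-0.1],0],[[0,0,0],[0,0,-0.1],0],[[0,0,0],[0,0,-0.1],0]]'

```text
clock: 13.35
tcp_pos: [0.6783, -0.0005, 0.2141]
orientation: [0.0, -0.006, 1.0, 0.0]
wrist_force: [0.0, -0.7, 0.1]
finger_gap: 0.0854
grip_force: 0.0
```

Request:
carry_out --steps '[[[0,0,0],[0,0,0],0],[[0,0,0],[0,0,0],0],[[0,0,0],[0,0,0],0],[[0,0,0],[0,0,0],0],[[0,0,0],[0,0,-1],0],[[0,0,0],[0,0,-3],0],[[0,0,0],[0,0,-5.5],0],[[0,0,0],[0,0,-8],0]]'

```text
clock: 14.35
tcp_pos: [0.6782, -0.0005, 0.2958]
orientation: [0.0, -0.006, 1.0, -0.0]
wrist_force: [0.1, -1.4, -0.8]
finger_gap: 0.0851
grip_force: 0.0
```

Request:
carry_out --steps '[[[0,0,0],[0,0,-2],0],[[0,0,0],[3,0,-4],0],[[0,0,0],[7,0,-5],0],[[0,0,0],[12,0,-6],0],[[0,0,0],[17,0,-7],0],[[0,0,0],[20,0,-8],0],[[0,0,0],[20,0,-8],0],[[0,0,0],[20,0,-8],0]]'

```text
clock: 15.35
tcp_pos: [0.479, -0.0032, 0.3746]
orientation: [0.001, -0.006, 1.0, -0.0]
wrist_force: [0.4, 0.5, -0.4]
finger_gap: 0.0854
grip_force: 0.0
```

```bash
python3 - <<'E'
from h import *
s=env.get_state();print(s['clock'],s['tcp_pos'],s['wrist_force'],s['finger_gap'])
ims=[]
for n in("top","side"):
    im,d=env.read_camera(n);np.savez(n+"4.npz",im=im,d=d)
    ims.append(im[60:260,120:320] if n=="top" else im[100:300,220:420])
    P=pts(n,d,env.get_calibration(n));z=P[...,2]
    for nm,lo,hi in(('arm',.196,.211),('handle',.238,.256)):
        k=(z>lo)&(z<hi)&(P[...,0]>.6)&(P[...,0]<.725)&(abs(P[...,1])<.04);q=P[k]
        if k.sum()>10: print(n,nm,len(q),q.mean(0).round(4),cv2.minAreaRect((q[:,:2]*1000).astype(np.float32)))
cv2.imwrite("pics/end.png",cv2.resize(np.hstack(ims),None,fx=2,fy=2)[...,::-1])
E
```

```text
15.35 [ 0.47897191 -0.00320379  0.37463538] [ 0.41108101  0.47146024 -0.38638198] 0.08542272008713962
top arm 112 [ 0.6762 -0.0171  0.2027] ((671.5380859375, -24.810522079467773), (80.350341796875, 33.37031555175781), 3.889708995819092)
top handle 43 [ 0.6776 -0.0083  0.2479] ((677.41064453125, -8.807794570922852), (33.30759048461914, 7.303849220275879), 2.4994304180145264)
side arm 406 [ 0.6797 -0.0067  0.2027] ((673.11279296875, -0.3932533264160156), (77.92229461669922, 81.87406921386719), 89.686279296875)
side handle 185 [ 0.6827 -0.0035  0.2466] ((679.9296264648438, -1.388519287109375), (35.991310119628906, 18.570356369018555), 2.0339150428771973)
```

View pics/end.png

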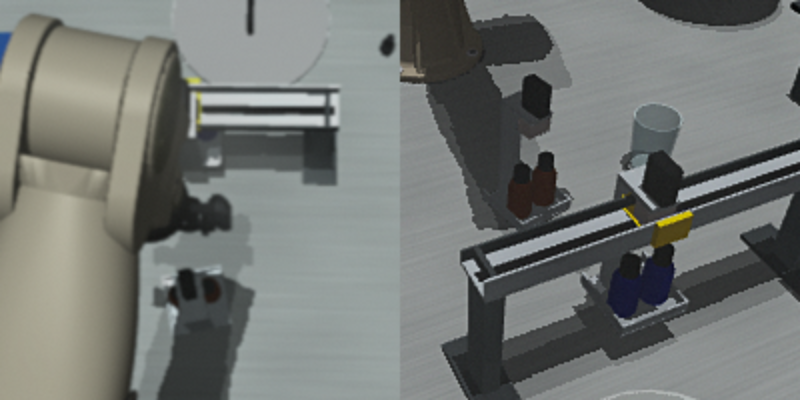

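The carrier hangs on the mark at (0.680,-0.0014), matching the bay. The hook is behind the lip, and the amber carrier and beaker are undisturbed. I'm handing in.

```bash
python3 -c "
from h import *
print(env.hand_in())"
```

```text
the job is handed in; nothing more can be done
None
```

The blue-bottle carrier hangs on the rail at the yellow bay, square and in line with the mark, with the gripper released and clear; I handed the job in at about 15.5 s of the 38 s limit, and no verdict was returned.

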